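# Pick the retaining ring out of a microscope light base

## Robot

A 6-joint arm with a two-finger parallel gripper is mounted at the origin on a cart in front of the work surface, level with it; the furniture and walls round the work are solid. World frame = base frame: x ahead of the robot, y to its left, z up, the work surface at z = 0. Lengths are in m, angles in rad, forces in N, time in s.
With the tool pointing down it reaches from about 0.375 to 0.9 m from the base axis. Payload 3.1 kg.
Tool frame: the origin (TCP) lies on the centre line of the jaws, within the pads' length; the fingertips stand 8 mm ahead of it and the grasp point (between the pads) lies 11 mm behind it (tips_ahead is the distance from the TCP to the fingertips, in m); z points along the fingers, y is the line along which they close (so a half turn about z gives the same grasp; the last joint's range is limited). The gripper opens to 87 mm and grips with 3 to 60 N. Pads are 19 mm wide; open, the fingers measure 117 mm over their backs; the gripper's body (75 mm by 190 mm) begins 51 mm behind the grasp point.
Start: joints at [-1.458, 0.527, 1.433, -0, 1.181, -0.178], TCP at [0.18, -0.599, 0.231] pointing down, gripper open.
Joint ranges: [-3.08, 3.08], [-0.75, 2.2], [0.22, 2.44], [-1.43, 4.57], [0, 2.65], [-2.85, 2.85]. Speed limits (rad/s): [2.79, 2.79, 3.14, 3.14, 3.14, 3.14].

## Interface

Orientations are given as a unit quaternion [x, y, z, w].
In Python, from plant import movep, movel, goto_joints, move_gripper, hold, ik, read_camera, get_calibration, PlanningError, hand_in, get_time, get_q, get_qd, get_effort, get_eef_pos, get_eef_rot, get_ft_force, get_moment, get_opening, get_grasp_force, tips_ahead gives the robot as it stands. The module is installed in compiled form; this text tells all that it offers. Calls block until the motion is done:
- movep(position, orientation): joint-space move of the TCP to a pose.
- movel(position, feed=0.15, attitude=None, f_stop=None): straight line of the TCP; attitude=None keeps the orientation; feed is the mean speed in m/s. With f_stop (N) it stops when the force on the tool has changed by that much, and returns True; else False.
- goto_joints(angles): joint-space move.
- move_gripper(opening, strength=None): finger opening in m; strength is the grip in N (None keeps the last); returns when the fingers have stopped.
- hold(seconds).
- ik(position, orientation): joint angles nearest the present ones, or None.
- read_camera(name): name is "side" or "top"; returns the picture (400x640x3 uint8, red, green, blue); there is no depth.
- get_calibration(name): a dict with "fx", "fy", "cx", "cy" (pixels), "pose" (4x4, takes a point from camera to world coordinates). Camera axes: x right, y up, looking along -z (the intrinsics and any distortion apply to the point x, -y, -z); pixel columns grow to the right and rows downward; lengths in m; the calibration is good to about 2 mm. A picture is of the moment at which its call begins. get_calibration takes no time and is no camera call.
A pose or a line that the arm cannot do raises PlanningError and nothing moves.
- hand_in(): hands the job in; it is judged then, once.
Readings, each from a call of its own:
- get_time(): time.
- get_q(): joint angles.
- get_qd(): joint speeds.
- get_effort(): joint torques, N m.
- get_eef_pos(): TCP position.
- get_eef_rot(): TCP orientation.
- get_ft_force(): force on the tool from outside, world axes, zero at the start.
- get_moment(): the same for the moment, N m.
- get_opening(): finger opening in m.
- get_grasp_force(): force on a finger pad.
Only numpy, scipy, OpenCV 4.12 (cv2) and the standard library are available. Lean on these libraries where they do the work, as an engineer would, in place of code of your own. Each camera call takes 0.05 s, during which the arm holds its last target. There are 200 camera calls.

## Task

The split steel ring that holds down the round glass of the microscope light base has to come off. Hook the toe of the pick under the ring's free end and lift that end out over the front lip, and put the pick back upright in its slot in the wooden block. Then draw the ring out from under the rear lip and lay it flat in the steel tray without dropping it; leave the glass in its seat, do not lean the pick on it, and leave the booklet and the blower where they are.

Things in the scene. Friction and masses are not known exactly. Their poses are not given: they have to be found in the camera images.
- light_base: White light base of a stereo microscope, 193 x 170 x 45 mm, fixed. Origin on the worktop below the glass's centre; -x is its front (dial, switch), +x its rear (black column socket, top z 79 mm). Round the glass a metal collar: dark wall, radius 61.5 to 72, top z 55; inside it the ring lies on a shoulder at z 50. A 5 mm pin at (-46.5, 31), top z 55, stops the ring's blunt end.
- pocket (a point): On the floor (z 36 mm) of a pocket cut in the front of the shoulder under the ring's free end, at (-55.5, 4) in the light base's frame. Pocket: radius 51 to 66, y -20 to +24 mm; in front a low wall, top z 50. Pick's place: toe along the light base's -y, foot 5 mm above this point; go down 14 mm to its +y side, then slide to it: the toe is then 8 mm under the free end, clear by 5 mm.
- front_lip (a point): Inner edge of the front lip at its top, z 61 mm, (-49, -31) in the light base's frame. The lip is 16 mm long round the collar and reaches 2.5 mm over the ring; bevelled below, flat on top.
- rear_lip (a point): Inner edge of the rear lip at its top, z 61 mm, (55, 0) in the light base's frame. The lip is 40 mm wide, reaches 5 mm over the ring (underside z 56 mm).
- ring: Split flat steel ring, outer radius 60, 11 wide, 5 mm thick, 130 g. Origin: circle's centre, plane of the underside; axes as the light base's at the start. Gap in front: free end at (-54, -8), blunt end at (-43, 34), each with an ear (16 mm wide in all for 9 mm of length). The free end's side, round to (19, -51), is a springy arm that bends inward. The ring tilts up about its rear edge.
- ring_free_end (a point): Underside of the ring, mid-width, 3 mm in from its free end; (-54.4, -11, 50) mm in the light base's frame at the start. Lifting here takes 8 to 18 N: the arm snaps inward past the front lip, and once this point is above z 63 it springs out again; let down, it rests on the lip, 11 mm proud. Pinch it there along the light base's x, move 12 mm to -x while rising a little (rear lip), then lift.
- glass_plate: Clear round glass, radius 50 mm, 6 mm thick, loose in its seat. Origin: centre of its underside, at z 43.5 mm in the light base; its top is 0.5 mm below the ring.
- pick: Hook pick, 165 mm long, 70 g, upright, handle up. Origin: centre of the shaft's foot; z up the shaft. Shaft 6 mm thick; at its foot a flat toe, 6 mm wide, z 0 to 4 mm, reaches 20 mm from the shaft's axis toward -y. Round flange, radius 15 mm, z 72 to 77; above it a black square handle 18 x 18 mm, faces along x and y, z 77 to 165.
- pick_toe (a point): Top of the toe at its very end: (0, -20, 4) mm in the pick's frame.
- pick_block: Wooden block 70 x 110 x 80 mm, fixed. Origin: centre of its underside. The pick hangs in its slot by the flange, axis at (0, 16) mm, foot at z 8 mm, axes as the block's (toe along the block's -y).
- slot (a point): Centre of the mouth of the pick's slot, (0, 10, 80) mm in the block's frame; slot 14 mm (x) by 28 mm (y), 74 mm deep.
- parts_tray: Shallow steel tray 200 (x) x 180 (y) mm, wall 3 mm, rim 25 mm high, fixed. Origin: centre of its underside; floor at z 3 mm.
- tissue: Blue booklet of lens tissue, 76 x 105 x 12 mm, loose, lying flat: leave it alone. Origin: centre of its underside.
- blower: Black rubber dust blower, 47 mm wide, 116 mm tall, loose, standing: leave it alone. Origin: centre of its underside.
- dish: Petri dish, 59 mm wide, 14 mm high, standing by, fixed. Origin: centre of its underside.
There are look-alikes about, which are no part of the job. What is shaped like the ring but turquoise is not meant.

How it is judged:
By the outcome, as a careful person would: the job done as asked, in the order asked, and still so for the second after the job is handed in, with the robot touching nothing.
It also fails if it takes over 67 s, if anything falls off the work surface, if the arm or the gripper's body presses on something with over 40 N, if the wrist force passes 120 N, or if a joint passes its speed limit or range.

## Working session

There is one attempt and no reset: what is moved stays moved. The work goes in short steps, each a Python script; the robot and the scene stay as the last script left them, time stands still between calls to the robot, and variables do not carry over. Pictures are saved under pics/ and viewed, at most 14 in all, crops included, and the job is handed in when it is done.

```bash
mkdir -p pics; ls; python3 - <<'E'
from plant import *
import cv2,numpy as np
for n in("top","side"):
    im=read_camera(n); cv2.imwrite(f"pics/{n}0.png",im[...,::-1]); c=get_calibration(n); print(n,{k:(np.round(v,4).tolist()) for k,v in c.items()})
print(get_time(),get_eef_rot(),get_opening(),tips_ahead)
E
```

```text
pics
top {'fx': 392.5927, 'fy': 392.5927, 'cx': 323.4689, 'cy': 199.4439, 'pose': [[0.0372, 0.977, -0.2098, 0.2612], [-0.9993, 0.0359, -0.01, 0.1079], [-0.0023, 0.21, 0.9777, 1.288], [0.0, 0.0, 0.0, 1.0]]}
side {'fx': 498.7975, 'fy': 498.7975, 'cx': 315.8849, 'cy': 202.9586, 'pose': [[-0.99, 0.0524, -0.1311, 0.2798], [-0.1404, -0.463, 0.8752, 1.855], [-0.0148, 0.8848, 0.4657, 1.0012], [0.0, 0.0, 0.0, 1.0]]}
0.1 [ 9.89375150e-01  1.45381814e-01  3.00584921e-05 -9.69112416e-04] 0.0871257564341861 0.008
```

View pics/top0.png

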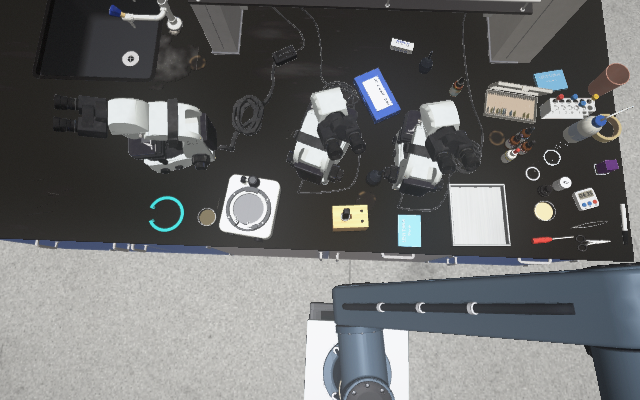

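View pics/side0.png

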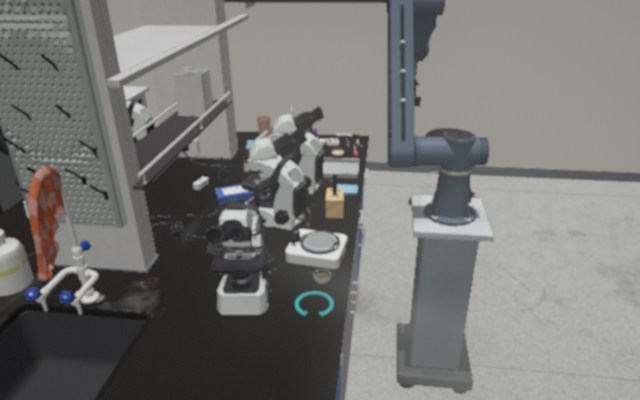

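```bash
python3 - <<'E'
import cv2,numpy as np
t=cv2.imread("pics/top0.png");s=cv2.imread("pics/side0.png")
def crop(im,x,y,w,h,k): return cv2.resize(im[y:y+h,x:x+w],None,fx=k,fy=k,interpolation=cv2.INTER_CUBIC)
a=crop(t,210,165,80,80,5);b=crop(t,320,190,60,48,6)
b=cv2.copyMakeBorder(b,0,400-b.shape[0],0,0,cv2.BORDER_CONSTANT)
cv2.imwrite("pics/c1.png",np.hstack([a,b]))
cv2.imwrite("pics/c2.png",crop(s,275,170,90,100,6))
E
```

```text
(no output)
```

View pics/c1.png

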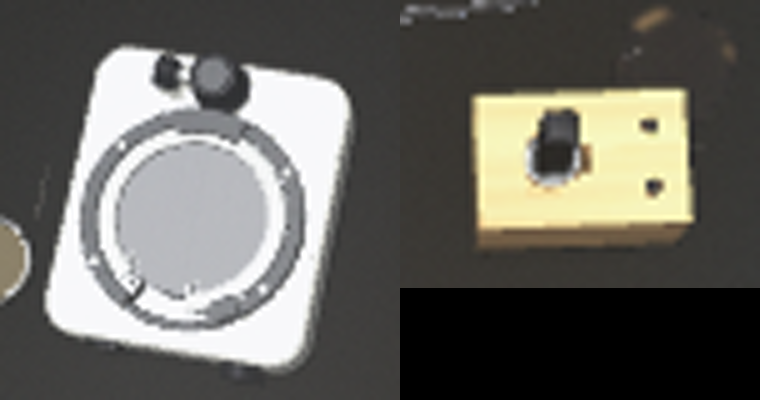

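View pics/c2.png

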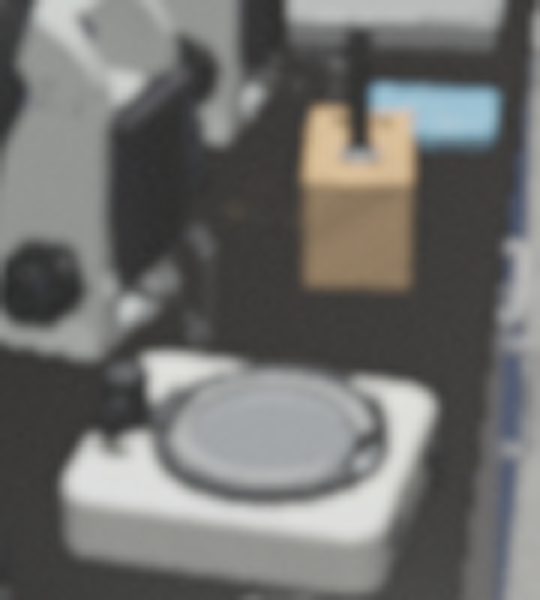

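```bash
cat > vis.py <<'E'
import cv2,numpy as np
from scipy.optimize import minimize
from scipy.ndimage import map_coordinates
from plant import get_calibration
C={n:get_calibration(n) for n in("top","side")}
def proj(n,P):
    c=C[n];T=np.linalg.inv(c["pose"]);p=np.asarray(P)@T[:3,:3].T+T[:3,3]
    return np.stack([c["fx"]*p[:,0]/-p[:,2]+c["cx"],c["fy"]*-p[:,1]/-p[:,2]+c["cy"]],1)
def back(n,uv,z):
    c=C[n];d=np.array([(uv[0]-c["cx"])/c["fx"],-(uv[1]-c["cy"])/c["fy"],-1]);d=c["pose"][:3,:3]@d;o=c["pose"][:3,3]
    return o+d*(z-o[2])/d[2]
def place(P,x,y,a):
    c,s=np.cos(a),np.sin(a);return np.c_[x+c*P[:,0]-s*P[:,1],y+s*P[:,0]+c*P[:,1],P[:,2]]
def rect(x0,x1,y0,y1,z,cut=.015,edges="fblr",n=30):
    o=[]
    ys=np.linspace(y0+cut,y1-cut,n);xs=np.linspace(x0+cut,x1-cut,n)
    if "f" in edges:o.append(np.c_[0*ys+x0,ys])
    if "b" in edges:o.append(np.c_[0*ys+x1,ys])
    if "r" in edges:o.append(np.c_[xs,0*xs+y0])
    if "l" in edges:o.append(np.c_[xs,0*xs+y1])
    return [np.c_[q,0*q[:,0]+z] for q in o]
def circ(r,z,a0=0,a1=360,n=90):
    a=np.radians(np.linspace(a0,a1,n));return np.c_[r*np.cos(a),r*np.sin(a),0*a+z]
G={}
def grad(n,f):
    if f not in G:
        im=cv2.GaussianBlur(cv2.imread(f).astype(float),(0,0),.8)
        G[f]=np.stack([np.gradient(im,axis=1),np.gradient(im,axis=0)],0)
    return G[f]
def score(n,f,curves,pose):
    g=grad(n,f);s=0
    for q in curves:
        uv=proj(n,place(q,*pose));t=np.gradient(uv,axis=0);nn=np.c_[-t[:,1],t[:,0]]/np.linalg.norm(t,axis=1)[:,None]
        v=0
        for ch in range(3):
            v=v+abs(sum(map_coordinates(g[k,:,:,ch],[uv[:,1],uv[:,0]],order=1)*nn[:,k] for k in(0,1)))
        s+=v.sum()
    return s/sum(len(q) for q in curves)
def fit(model,x0,use):
    f=lambda p:-sum(score(n,fl,model(p,n),p[:3]) for n,fl in use)
    best=None
    for dx in(-.006,0,.006):
        for dy in(-.006,0,.006):
            for da in (-.06,0,.06):
                p0=np.array(x0,float);p0[:3]+=dx,dy,da
                S=np.vstack([p0]+[p0+np.eye(len(p0))[i]*([.003,.003,.03]+[.003]*9)[i] for i in range(len(p0))])
                r=minimize(f,p0,method="Nelder-Mead",options=dict(initial_simplex=S,xatol=1e-5,fatol=1e-3))
                if best is None or r.fun<best.fun:best=r
    return best
E
cat > fit0.py <<'E'
from vis import *
T=("top","pics/top0.png");S=("side","pics/side0.png")
def base(p,n):
    e="fbl" if n=="side" else "fblr"
    c=[circ(.072,.055,60,320) if n=="top" else circ(.072,.055,40,150)]
    if n=="top": c+=[circ(.049,.055,-140,140)]
    return rect(p[3]-.0965,p[3]+.0965,-.085,.085,.045,.03,"fblr" if n=="top" else "fbr")+c
def block(p,n): return rect(-.035,.035,-.055,.055,.08,.004,"fblr")
def tray(p,n): return rect(-.1,.1,-.09,.09,.025,.01,"fblr")
g=back("top",(210+192/5,165+218/5),.05);b=back("top",(320+582/6-.0,190+160/6),.08);t=back("top",(480,215),.025)
print("init",g,b,t)
for nm,m,x0 in(("base",base,[g[0],g[1],-.25,.01]),("block",block,[b[0],b[1],0]),("tray",tray,[t[0],t[1],0])):
    for use in([T],[S],[T,S]):
        if nm=="tray" and use!=[T]:continue
        r=fit(m,x0,use);print(nm,[u[0] for u in use],np.round(r.x,4),round(r.fun,1))
E
time python3 fit0.py
```

```text
init [0.48795287 0.36030365 0.05      ] [ 0.47623641 -0.17304734  0.08      ] [ 0.49908926 -0.39101995  0.025     ]
base ['top'] [ 0.4881  0.3606 -0.1358  0.0121] -119.6
base ['side'] [ 0.49    0.372  -0.1703  0.0133] -85.6
base ['top', 'side'] [ 0.4865  0.3606 -0.1332  0.0139] -171.3
block ['top'] [ 0.4477 -0.1657 -0.0021] -75.0
block ['side'] [ 0.5246 -0.2228  0.13  ] -55.7
block ['top', 'side'] [ 0.4477 -0.1657 -0.0021] -85.2
tray ['top'] [ 0.4997 -0.384   0.0366] -118.7
real	0m30.754s
user	0m31.130s
sys	0m0.112s
```

```bash
sed -i 's#(320+582/6-.0,190+160/6)#(320+182/6,190+160/6)#; s#-.25,.01\]#-.14,.012]#' fit0.py; cat >> fit0.py <<'E'
    if nm=="block": pb=r.x
    if nm=="base": pbase=fit(base,[g[0],g[1],-.14,.012],[T]).x
k=6
o=[]
for n,f,(x,y,w,h) in(("top","pics/top0.png",(212,168,80,76)),("side","pics/side0.png",(280,180,70,95))):
    im=cv2.resize(cv2.imread(f)[y:y+h,x:x+w],None,fx=k*.75,fy=k*.75,interpolation=cv2.INTER_CUBIC)
    L=base(pbase,n)
    L=[place(q,*pbase[:3]) for q in L+[np.array([[-.0465,.031,.055],[-.049,-.031,.061],[.055,0,.061],[-.054,-.008,.055],[-.043,.034,.055]])]]
    for q in L+[place(np.vstack(block(pb,n)),*pb)]:
        for u in proj(n,q): cv2.circle(im,tuple(int(v) for v in ((u-(x,y)+.5)*k*.75)),1,(0,0,255) ,-1)
    o.append(cv2.copyMakeBorder(im,0,450-im.shape[0],0,0,cv2.BORDER_CONSTANT) )
cv2.imwrite("pics/ov.png",np.hstack(o))
E
python3 fit0.py
```

```text
init [0.48795287 0.36030365 0.05      ] [0.46859712 0.03452092 0.08      ] [ 0.49908926 -0.39101995  0.025     ]
base ['top'] [ 0.4881  0.3606 -0.1358  0.0121] -119.6
base ['side'] [ 0.49    0.372  -0.1703  0.0133] -85.6
base ['top', 'side'] [ 0.4865  0.3606 -0.1332  0.0139] -171.3
block ['top'] [0.4709 0.0363 0.0605] -165.3
block ['side'] [0.4748 0.0359 0.099 ] -65.5
block ['top', 'side'] [0.4716 0.0361 0.0724] -222.8
tray ['top'] [ 0.4997 -0.384   0.0366] -118.7
```

View pics/ov.png

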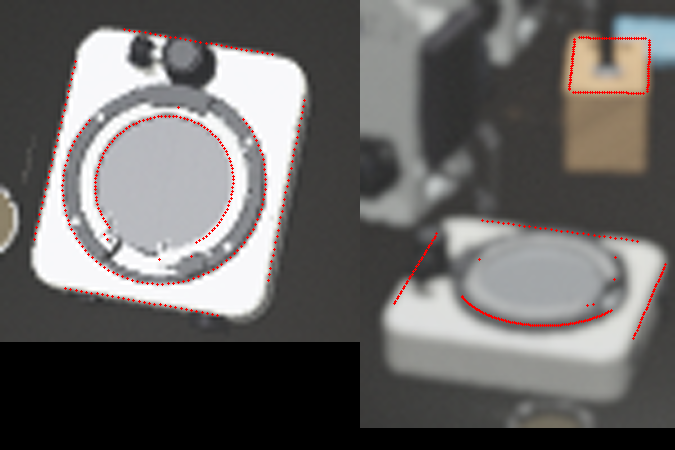

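```bash
cat > h.py <<'E'
import numpy as np,cv2
from plant import *
B=np.array([.4881,.3606,-.1358]);K=np.array([.4709,.0363,.0605])
def W(F,x,y,z=0):
    c,s=np.cos(F[2]),np.sin(F[2]);x,y=x/1e3,y/1e3
    return np.array([F[0]+c*x-s*y,F[1]+s*x+c*y,z/1e3])
def Q(a): return [np.cos(a/2),np.sin(a/2),0,0]
def snap(n,f): cv2.imwrite(f"pics/{f}.png",read_camera(n)[...,::-1])
def st(m=""): print(m,"t",round(get_time(),2),"p",np.round(get_eef_pos(),4),"F",np.round(get_ft_force(),1),"M",np.round(get_moment(),2),"op",round(get_opening(),4),"g",round(get_grasp_force(),1))
DZ=114 # TCP above pick foot, mm
E
python3 - <<'E'
from h import *
from vis import back
print("handle top",back("top",(320+160/6,190+125/6),.173),"want",W(K,0,16,173))
a=K[2]
p=W(K,0,17.5,8+DZ)
for dz in(.12,0): print(ik(p+[0,0,dz],Q(a)))
b=W(B,-55.5,17,120+DZ);print(ik(b,Q(B[2])))
print(ik(W(B,-54,-11,60),Q(B[2]+np.pi/2)),ik(W(B,-54,-11,60),Q(B[2]-np.pi/2)))
movep(p+[0,0,.1],Q(a)); st()
movel(p,.12,f_stop=8) and print("STOP"); st()
move_gripper(.012,40); st("grip")
movel(p+[0,0,.12],.1); st("up")
movep(W(B,-55.5,17,90+DZ),Q(B[2])); st()
snap("top","t1");snap("side","s1")
im=[cv2.resize(cv2.imread("pics/s1.png")[150:290,260:380],None,fx=4,fy=4,interpolation=2),cv2.resize(cv2.imread("pics/t1.png")[150:290,210:290],None,fx=4,fy=4,interpolation=2)]
cv2.imwrite("pics/v1.png",np.hstack(im))
E
```

```text
handle top [0.46929627 0.05113159 0.173     ] want [0.46993259 0.05227073 0.173     ]
[-1.22985400e-01  3.07589709e-01  1.78849862e+00 -4.44089210e-16
  1.04550433e+00  1.38731093e+00]
[-1.22985400e-01  5.06707730e-01  1.90990242e+00 -4.44089210e-16
  7.24982504e-01  1.38731093e+00]
[ 5.31802822e-01  4.64299473e-01  1.54133191e+00 -4.44089210e-16
  1.13596127e+00  2.23839915e+00]
[ 4.90311836e-01  6.93600602e-01  1.72315896e+00 -4.44089210e-16
  7.24833089e-01  6.26111836e-01] [ 4.90311836e-01  6.93600602e-01  1.72315896e+00 -4.44089210e-16
  7.24833089e-01 -2.51548082e+00]
 t 2.63 p [0.4703 0.0531 0.222 ] F [ 0.2 -0.7  0.3] M [-0.01  0.01 -0.  ] op 0.087 g 0.0
 t 3.62 p [0.4704 0.0536 0.1224] F [ 0.  -0.3  0.8] M [ 0.06 -0.03  0.06] op 0.0873 g 0.0
grip t 4.74 p [0.4699 0.0537 0.122 ] F [0.2 0.4 0.4] M [-0.09 -0.01 -0.03] op 0.0175 g 40.0
up t 6.09 p [0.4693 0.0538 0.2414] F [-0.1 -0.5 -1.1] M [0.04 0.06 0.01] op 0.0176 g 40.0
 t 7.36 p [0.4358 0.3841 0.2039] F [-0.7  0.1 -1.8] M [0.03 0.05 0.01] op 0.0182 g 40.0
```

View pics/v1.png

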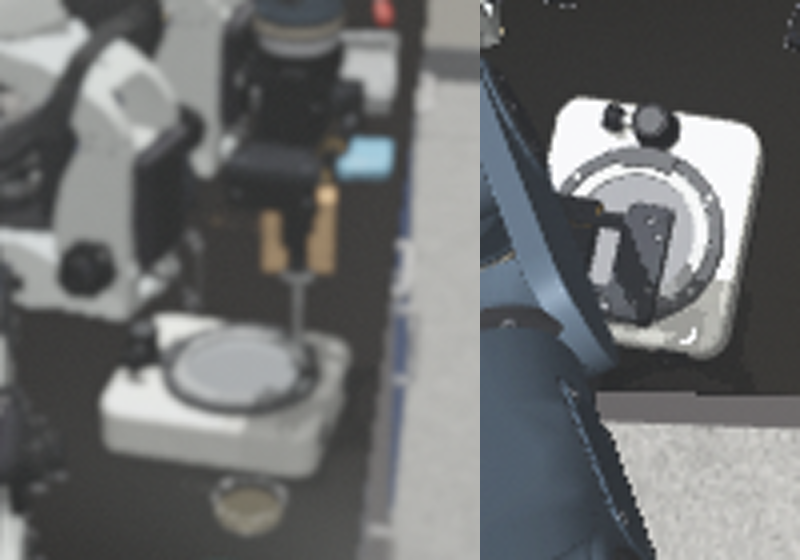

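```bash
python3 - <<'E'
from h import *
from vis import proj
p=get_eef_pos()
q=np.array([p-[0,0,(DZ-z)/1e3] for z in(0,20,40,60,74)]);print(np.round(proj("side",q),1))
im=cv2.imread("pics/s1.png").astype(int).sum(2)
for r in (218,222,226,230,234,238):print(r,im[r,326:344])
# side fit of base near-only (collar outer + ring inner) vs top
from vis import *
T=("side","pics/side0.png")
m=lambda P,n:[circ(.072,.055,60,160),circ(.072,.055,-100,-30)]
f=lambda v:-score("side","pics/side0.png",m(0,0),[v[0],v[1],B[2]])
print(minimize(f,B[:2],method="Nelder-Mead",options=dict(initial_simplex=[B[:2],B[:2]+[.002,0],B[:2]+[0,.003]])).x)
E
```

```text
[[334.6 236.6]
 [334.7 231.6]
 [334.7 226.6]
 [334.7 221.6]
 [334.7 218. ]]
218 [228 241 241 259 290 296 288 279 277 287 308 310 296 273 267 264 251 225]
222 [186 183 181 181 181 184 215 278 310 283 224 189 185 186 189 188 188 188]
226 [183 186 185 183 182 188 214 274 300 267 214 185 184 187 186 188 189 187]
230 [216 208 205 195 191 186 213 268 288 254 207 188 183 185 190 184 190 190]
234 [487 464 427 384 338 298 286 310 330 339 362 387 394 391 376 366 352 330]
238 [530 533 532 527 518 483 444 417 398 351 278 238 254 320 367 399 425 448]
[0.49221426 0.37097669]
```

```bash
python3 - <<'E'
from h import *
X=-54.8
movel(W(B,X,17,60+DZ),.1)
s=movel(W(B,X,17,41+DZ),.03,f_stop=4); st(s)
if not s:
    s=movel(W(B,X,4,41+DZ),.03,f_stop=4); st(s)
    snap("side","s2");snap("top","t2")
E
```

```text
False t 8.69 p [0.4362 0.3849 0.1549] F [ 0.8  0.1 -0.6] M [ 0.05 -0.06  0.03] op 0.0178 g 40.0
False t 9.28 p [0.4345 0.3719 0.1551] F [-0.2  0.7 -1.2] M [-0.02  0.01  0.02] op 0.0177 g 40.0
```

```bash
python3 - <<'E'
from h import *
X=-54.8
move_gripper(.012,60)
for z in(46,49,52,55,58,61,64):
    movel(W(B,X,4,z+DZ),.03); st(z)
hold(.2);st();snap("side","s3");snap("top","t3")
E
```

```text
46 t 9.91 p [0.4345 0.3721 0.1603] F [ 0.4  0.3 -1.7] M [ 0.04 -0.03  0.01] op 0.0178 g 60.0
49 t 10.16 p [0.4345 0.3721 0.1632] F [-0.4  0.5 -1.5] M [ 0.14 -0.02  0.01] op 0.018 g 60.0
52 t 10.41 p [0.4348 0.3724 0.1658] F [ 0.8  1.4 -6.5] M [ 0.61 -0.44  0.01] op 0.0175 g 60.0
55 t 10.66 p [0.4342 0.3718 0.1696] F [-0.   0.5 -1.8] M [ 0.12 -0.09  0.01] op 0.0178 g 60.0
58 t 10.91 p [0.4341 0.3718 0.1726] F [-0.6  0.7 -1.7] M [-0.01  0.09 -0.04] op 0.0179 g 60.0
61 t 11.16 p [0.4343 0.372  0.1753] F [ 0.  -0.9 -1.5] M [ 0.03  0.07 -0.03] op 0.0174 g 60.0
64 t 11.41 p [0.4344 0.372  0.1782] F [-0.6 -0.6 -1.3] M [0.03 0.01 0.01] op 0.0176 g 60.0
 t 11.61 p [0.4344 0.372  0.1779] F [ 0.5 -0.  -1.6] M [0.01 0.01 0.03] op 0.0176 g 60.0
```

```bash
python3 - <<'E'
import cv2,numpy as np
o=[cv2.resize(cv2.imread(f"pics/{f}.png")[215:275,y:y+60],None,fx=6,fy=6,interpolation=2) for f,y in(("s2",295),("s3",295))]
t=cv2.resize(cv2.imread("pics/t3.png")[170:230,222:282],None,fx=4,fy=4,interpolation=2)
o=np.hstack(o);t2=cv2.resize(cv2.imread("pics/t2.png")[170:230,222:282],None,fx=4,fy=4,interpolation=2)
t=np.hstack([t2,t]);t=cv2.copyMakeBorder(t,0,0,0,o.shape[1]-t.shape[1],0)
cv2.imwrite("pics/v2.png",np.vstack([o,t]))
E
```

```text
(no output)
```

View pics/v2.png

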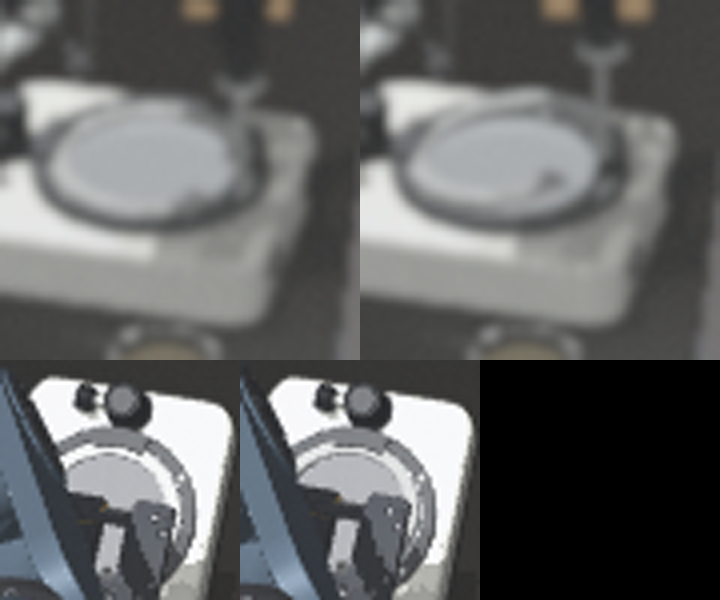

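```bash
python3 - <<'E'
from h import *
X=-54.8
movel(W(B,X,4,53+DZ),.03); st()
snap("side","s4")
s=movel(W(B,X,19,53+DZ),.04,f_stop=4); st(s)
if not s:
    movel(W(B,X,19,130+DZ),.1); snap("side","s5"); snap("top","t5"); st()
o=[cv2.resize(cv2.imread(f"pics/{f}.png")[215:265,295:355],None,fx=6,fy=6,interpolation=2) for f in("s4","s5")]
cv2.imwrite("pics/v3.png",np.hstack(o))
E
```

```text
t 12.22 p [0.4344 0.372  0.1668] F [-0.4  0.2 -0.7] M [0.02 0.03 0.01] op 0.0176 g 60.0
False t 12.8 p [0.4363 0.3871 0.167 ] F [-0.1  0.6 -0.3] M [ 0.03  0.04 -0.07] op 0.0174 g 60.0
 t 13.82 p [0.4358 0.3865 0.243 ] F [ 0.4 -0.3 -1.2] M [ 0.03 -0.02  0.03] op 0.0175 g 60.0
```

View pics/v3.png

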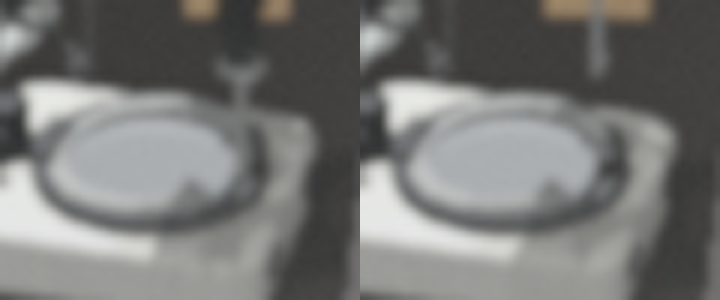

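```bash
python3 - <<'E'
from h import *
movep(W(K,0,18.2,100+DZ),Q(K[2]));hold(.15); st()
s=movel(W(K,0,18.2,8.5+DZ),.08,f_stop=5); st(s)
if not s or get_eef_pos()[2]<.126:
    move_gripper(.03); st()
    move_gripper(.087)
    movel(W(K,0,18.2,120+DZ),.15)
    movep(W(B,-53,-45,200),Q(B[2]+np.pi/2)); snap("top","t6")
    movep(W(B,-120,60,300),Q(B[2]+np.pi/2)); snap("top","t7");snap("side","s7");st()
    o=[cv2.resize(cv2.imread(f"pics/{f}.png")[y:y+65,x:x+w],None,fx=4.5,fy=4.5,interpolation=2) for f,y,x,w in(("s7",165,295,70),("t7",175,215,100))]
    cv2.imwrite("pics/v4.png",np.hstack(o))
E
```

```text
t 15.23 p [0.47   0.0554 0.2141] F [ 0.7  0.3 -0.5] M [0.05 0.01 0.01] op 0.0174 g 60.0
False t 16.52 p [0.4702 0.0544 0.1229] F [ 0.3 -0.  -0.3] M [-0.    0.02  0.04] op 0.0174 g 60.0
 t 17.09 p [0.4698 0.0545 0.1225] F [ 0.5 -0.7  0.9] M [ 0.02 -0.01  0.05] op 0.0297 g 0.0
 t 21.03 p [0.3775 0.4341 0.2982] F [ 0.1  0.1 -0. ] M [-0.1  -0.09 -0.03] op 0.0867 g 0.0
```

View pics/v4.png

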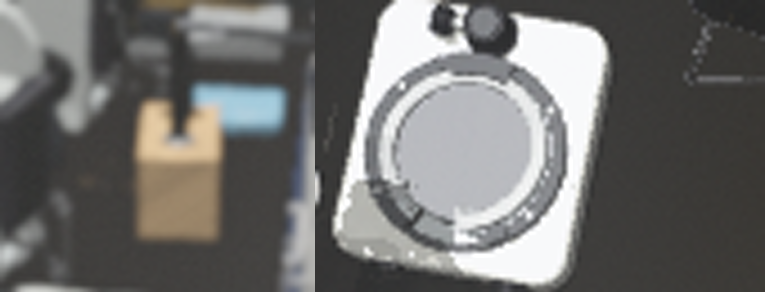

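```bash
python3 - <<'E'
from h import *
q=Q(B[2]+np.pi/2)
move_gripper(.05)
movep(W(B,-55.5,-11.5,105),q)
s=movel(W(B,-55.5,-11.5,65.5),.06,f_stop=5); st(s); snap("side","s8")
if s: raise SystemExit
move_gripper(.005,30); st("grip")
for d,z in((4,66.2),(8,67),(12,68),(14,70)):
    movel(W(B,-55.5-d,-11.5,z),.03,f_stop=10) and print("STOP"); st(d)
snap("side","s9")
o=[cv2.resize(cv2.imread(f"pics/{f}.png")[200:265,285:355],None,fx=5.5,fy=5.5,interpolation=2) for f in("s8","s9")]
cv2.imwrite("pics/v5.png",np.hstack(o))
E
```

```text
False t 23.62 p [0.4317 0.3567 0.0654] F [0.  0.2 0.8] M [-0.04 -0.02 -0.04] op 0.0498 g 0.0
grip t 24.38 p [0.4326 0.3571 0.066 ] F [3.  0.4 3. ] M [-0.08 -0.59  0.07] op 0.0151 g 30.0
4 t 24.66 p [0.4276 0.3575 0.0665] F [1.9 0.1 3.9] M [ 0.01 -0.46 -0.03] op 0.015 g 30.0
8 t 24.94 p [0.4226 0.3577 0.0669] F [ 0.2 -0.5  2.8] M [ 0.   -0.2  -0.02] op 0.0153 g 30.0
12 t 25.23 p [0.418  0.3579 0.0675] F [-1.2  0.7  1. ] M [ 0.01  0.1  -0.  ] op 0.015 g 30.0
14 t 25.48 p [0.417  0.3584 0.0697] F [-0.1  0.6 -0.3] M [-0.03  0.01 -0.08] op 0.0151 g 30.0
```

View pics/v5.png

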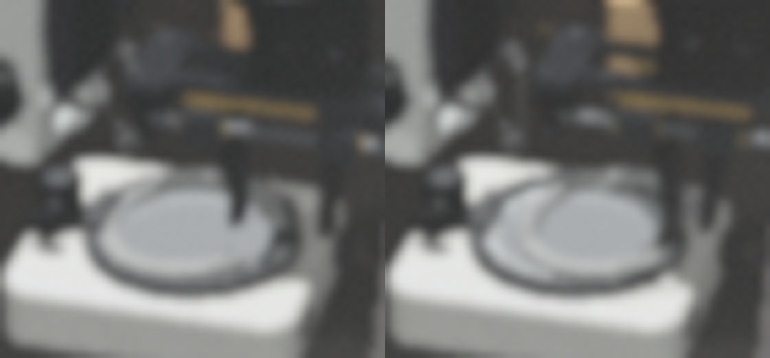

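```bash
python3 - <<'E'
from h import *
from vis import back
for uv,z in(((315,187),.0),((340,158),.3),((440,190),.0),((470,165),.3),((375,185),.1)):print(uv,z,np.round(back("top",uv,z),3))
p=get_eef_pos()
s=movel(p+[0,0,.02],.04,f_stop=6);st(s)
if not s:
    movel(p+[0,0,.19],.12);hold(.2);st()
    snap("side","s10");snap("top","t10")
    o=[cv2.resize(cv2.imread("pics/s10.png")[160:265,275:365],None,fx=5,fy=5,interpolation=2),cv2.resize(cv2.imread("pics/t10.png")[160:265,205:275],None,fx=5,fy=5,interpolation=2)]
    cv2.imwrite("pics/v6.png",np.hstack(o))
E
```

```text
(315, 187) 0.0 [0.579 0.151 0.   ]
(340, 158) 0.3 [0.586 0.079 0.3  ]
(440, 190) 0.0 [ 0.585 -0.27   0.   ]
(470, 165) 0.3 [ 0.58  -0.262  0.3  ]
(375, 185) 0.1 [ 0.568 -0.039  0.1  ]
False t 26.17 p [0.4172 0.3585 0.09  ] F [ 0.2  0.4 -1.3] M [ 0.03  0.02 -0.02] op 0.0153 g 30.0
 t 27.93 p [0.417  0.3583 0.2591] F [ 0.2 -0.2 -1.5] M [-0.02 -0.03 -0.01] op 0.015 g 30.0
```

View pics/v6.png

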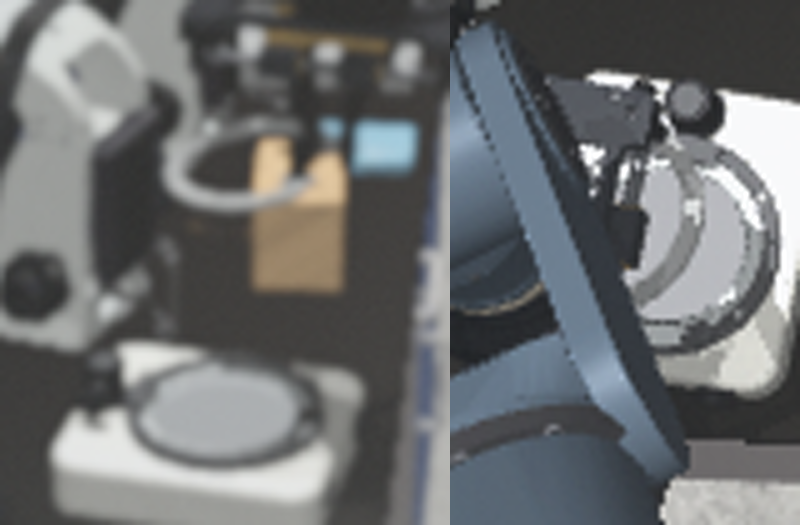

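```bash
cat > tilt.py <<'E'
from h import *
from vis import *
def model(yaw,off,pitch,roll,tcp,r=.060,zc=-.003,g=.0545):
    # ring local: grip at (-g,-.0115); pitch>0: rear (+x) lower
    P=circ(r,0,-170,140,120)+[g,.0115,0]
    cp,sp,cr,sr=np.cos(pitch),np.sin(pitch),np.cos(roll),np.sin(roll)
    y=P[:,1]*cr;z=P[:,1]*sr;x=P[:,0]*cp+z*sp;z=z*cp-P[:,0]*sp
    return place(np.c_[x,y,z+zc],*tcp[:2],yaw)+[0,0,tcp[2]]
def fitt(img,yaw,tcp):
    n="side"
    def f(v):
        s=0
        for r,z in((.060,-.0025),(.049,.0)):
            q=model(yaw,0,v[0],v[1],tcp,r,z)+[v[2],v[3],0]
            s+=score(n,img,[q],[0,0,0])
        return -s
    best=None
    for p0 in np.radians([-6,-2,2,6,10]):
        for r0 in np.radians([-5,0,5]):
            x0=np.array([p0,r0,.003,0])
            r=minimize(f,x0,method="Nelder-Mead",options=dict(initial_simplex=[x0]+[x0+d for d in np.diag([.03,.03,.003,.003])]))
            if best is None or r.fun<best.fun:best=r
    return np.degrees(best.x[:2]),best.x[2:],best.fun
E
python3 - <<'E'
from tilt import *
tcp=get_eef_pos()
print(fitt("pics/s10.png",B[2],tcp))
for p in(0,5.5):
    q=proj("side",model(B[2],0,np.radians(p),0,tcp));print(p,q[q[:,0].argmin()],q[q[:,1].argmax()])
E
```

```text
(array([1.63289402, 4.58858919]), array([-0.00715102,  0.02764657]), np.float64(-108.31658218888238))
0 [306.86335405 190.90221343] [324.23173788 198.59808388]
5.5 [307.08317193 193.76352367] [320.99775522 199.78635535]
```

```bash
python3 - <<'E'
from h import *
from scipy.spatial.transform import Rotation as R
T=np.array([.4997,-.384,.0366])
psi=T[2]
up=Q(psi+np.pi/2)
yax=np.array([-np.sin(psi),np.cos(psi),0])
qt=(R.from_rotvec(np.radians(-3)*yax)*R.from_quat(up)).as_quat()
g=W(T,-48.5,-11.5)
movel([.41,.0,.26],.15,attitude=up)
movel([.41,g[1],.26],.15)
movel([g[0],g[1],.15],.15,attitude=qt)
movel([g[0],g[1],.045],.1); hold(.15); st()
snap("top","t11");snap("side","s11")
s=movel([g[0],g[1],.0115],.02,f_stop=2.5);st(s)
snap("side","s12");snap("top","t12")
t=cv2.resize(cv2.imread("pics/t12.png")[170:260,420:530],None,fx=5,fy=5,interpolation=2)
s=cv2.resize(cv2.imread("pics/s12.png")[125:185,310:360],None,fx=4.5,fy=4.5,interpolation=2)
cv2.imwrite("pics/v7.png",np.hstack([t,cv2.copyMakeBorder(s,0,450-s.shape[0],0,0,0)]))
E
```

```text
t 35.66 p [ 0.452  -0.3976  0.0457] F [ 0.5  0.3 -0.7] M [ 0.02  0.03 -0.04] op 0.0152 g 30.0
True t 37.32 p [ 0.4516 -0.3973  0.012 ] F [-0.4 -0.3  4.9] M [-0.   -0.11 -0.01] op 0.015 g 32.5
```

View pics/v7.png

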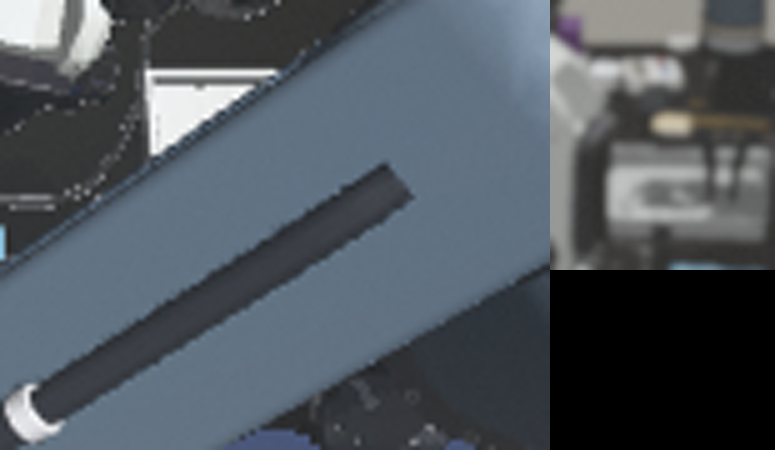

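```bash
python3 - <<'E'
from h import *
p=get_eef_pos()
move_gripper(.02,5);move_gripper(.034);hold(.2);st()
movel(p+[0,0,.1],.08,f_stop=5) and print("STOP")
movep([.40,-.10,.30],Q(np.pi/2));hold(.3);st()
snap("top","t13");snap("side","s13")
t=cv2.resize(cv2.imread("pics/t13.png")[170:260,385:525],None,fx=4.5,fy=4.5,interpolation=2)
cv2.imwrite("pics/v8.png",t)
E
```

```text
t 38.6 p [ 0.4536 -0.3984  0.0125] F [5.6 0.2 5.6] M [ 0.08 -0.92 -0.02] op 0.0339 g 2.9
STOP
 t 40.66 p [ 0.4001 -0.1004  0.2995] F [-0.1 -1.  -0.3] M [-0.04 -0.08 -0.02] op 0.0337 g 0.0
```

View pics/v8.png

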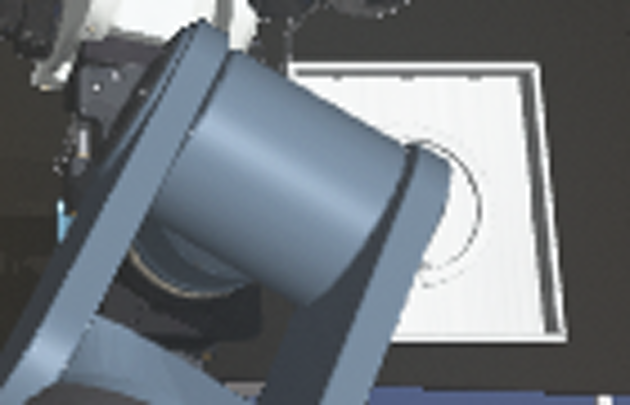

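```bash
python3 - <<'E'
from h import *
movep([.38,.12,.32],Q(np.pi/2));hold(.3);st()
snap("top","t14");snap("side","s14")
t=cv2.resize(cv2.imread("pics/t14.png")[165:255,385:525],None,fx=4,fy=4,interpolation=2)
s=cv2.resize(cv2.imread("pics/s14.png")[130:270,280:365],None,fx=2.57,fy=2.57,interpolation=2)
cv2.imwrite("pics/v9.png",np.hstack([t,cv2.resize(s,(218,360))]))
E
```

```text
t 41.95 p [0.3804 0.1191 0.3199] F [ 0.4 -0.1  0.6] M [-0.   -0.11 -0.06] op 0.034 g 0.0
```

View pics/v9.png

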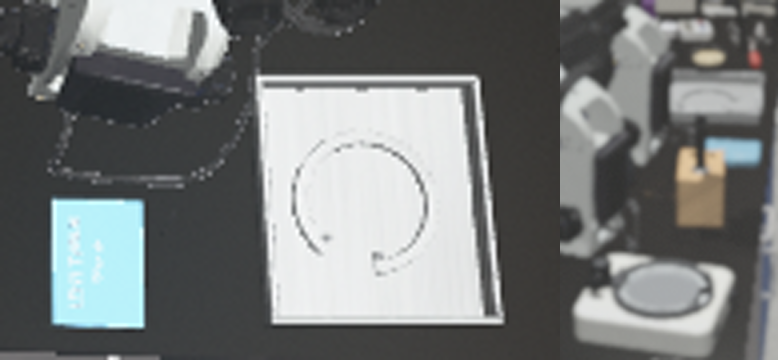

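The ring lies flat in the middle of the tray. The pick is upright in its slot, the glass is in its seat, and the booklet is where it was.

```bash
python3 -c "
from plant import *
print(hand_in(),get_time())"
```

```text
the job is handed in; nothing more can be done
the job is handed in; nothing more can be done
```

The job is handed in at about 42 s: the ring lies flat in the steel tray, the pick is upright in its slot, the glass is in its seat and the booklet is in place; I saw no contact with the blower but didn't check it up close, and a finger seems to have touched the fixed tray's wall (about 6 N) as the gripper opened.

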